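# Set out a lens jig: carry a dish of loose balls, slide the blank home

## Robot

A 6-joint arm with a two-finger parallel gripper is mounted at the origin on a cart in front of the work surface, level with it; the furniture and walls round the work are solid. World frame = base frame: x ahead of the robot, y to its left, z up, the work surface at z = 0. Lengths are in m, angles in rad, forces in N, time in s.
With the tool pointing down it reaches from about 0.375 to 0.925 m from the base axis. Payload 5.7 kg.
Tool frame: the origin (TCP) lies at the very end of the fingers, on their centre line; the grasp point (between the pads) lies arm.pinch_z behind it (arm.pinch_z is the distance from the TCP to the grasp point, in m); z points along the fingers, y is the line along which they close (so a half turn about z gives the same grasp; the last joint's range is limited). The gripper opens to 88 mm and grips with 3 to 60 N. Pads are 20 mm wide; open, the fingers measure 115 mm over their backs; the gripper's body (75 mm by 178 mm) begins 61 mm behind the grasp point.
Start: joints at [1.228, 0.359, 1.51, -0, 1.272, -0.115], TCP at [0.135, 0.584, 0.223] pointing down, gripper open.
Joint ranges: [-2.97, 2.97], [-1.01, 2.36], [0.21, 2.38], [-0.96, 4.11], [0.2, 2.71], [-2.98, 2.98]. Speed limits (rad/s): [2.39, 2.39, 3.14, 3.14, 3.14, 3.14].

## Interface

Orientations are given as a unit quaternion [w, x, y, z].
In Python, from plant import arm, eyes, order, sense gives the robot as it stands (arm), with the cameras (eyes), the job (order) and the readings as plain functions.
- The arm moves only by the shell command python3 shift.py 'ROWS'. ROWS is a JSON list of rows, 1 to 5 of them, each an object with the fields d (a list: dx, dy, dz in m), rot (a list: a rotation vector rx, ry, rz in rad), jaw (the finger opening in m); a field left out counts as zero (the opening has to be given); each row shifts and turns the commanded pose from where the row before left it, along the tool's axes as they then stand; what a row does not reach is not made up. A row lasts 1/8 s, in which the tool goes at most 0.0625 m and 0.188 rad, less where a joint would pass 70% of its speed; a pose out of reach is approached as far as the arm can. The fingers move at their own pace and stop on an object; the grip force is fixed at half the most. Time passes only in rows, so rows that do not move let the fingers close. It prints the time, the measured TCP pose, the force, the opening and the grip force at its end. Input that does not fit is refused with a message, and nothing moves.
- sense(): the state, without advancing time (a new reading comes with each control period).
- eyes.camera(name): name is "scene" or "top"; returns a dict with "color" (400x640x3 uint8, red, green, blue), "camera_matrix" (3x3 intrinsics, pixels), "rvec" (rotation vector, rad) and "tvec" (3), from world to camera coordinates, as OpenCV has them. Camera axes: x right, y down, z forward; pixel columns grow to the right and rows downward; lengths in m; the calibration is good to about 2 mm. A picture is of the moment at which its call begins. There is no depth.
- order.close_job(): hands the job in; it is judged then, once.
The state is a dict: "time_s": time; "joints": joint angles; "joint_vel": joint speeds; "joint_torque": joint torques, N m; "ee_pos": TCP position; "tcp_rot": TCP orientation; "contact_force": force on the tool from outside, world axes, zero at the start; "wrist_torque": the same for the moment, N m; "grip_width": finger opening in m; "grasp_force": force on a finger pad.
Only numpy, scipy, OpenCV 4.12 (cv2) and the standard library are available. Lean on these libraries where they do the work, as an engineer would, in place of code of your own. Each camera call takes 0.05 s, during which the arm holds its last target. There are 200 camera calls.

## Task

Lay out the lens jig. Pick up the small open dish with its three loose steel balls and carry it level onto the jig, setting it down (not dropping it) wholly on the raised round pad with all three balls still inside. Then slide the round lens blank along the plate, never lifting it off, until it drops flat into the shallow round pocket; leave the lidded dish and the timer where they are.

Things in the scene. Friction and masses are not known exactly. Their poses are not given: they have to be found in the camera images.
- lens_jig: Black flat jig plate, 130 (x) x 280 (y) mm, standing fast on the worktop; its top face is 20 mm above the worktop. Origin: centre of its underside, on the worktop; z up, y along the plate, from the pocket towards the raised pad.
- jig_pad (a point): Centre of the top face of the raised grey round pad on the jig, 86 mm across, 3 mm above the plate (23 mm above the worktop), without a rim; at x 0, y +90 mm in the jig's frame.
- jig_pocket (a point): Centre of the floor of the round pocket in the jig plate, 44 mm across and 5 mm deep below the plate's top face, with a 1 mm chamfer; at x 0, y -20 mm in the jig's frame.
- blank: Lens blank: plain white solid disc, 40 mm across, 11 mm thick, about 35 g, lying flat on the jig plate near its -y end, 60 to 90 mm from the pocket's centre. Slides freely when pushed at its side. Origin: centre of its underside. Seated in the pocket its top stands 6 mm above the plate.
- dish: Small open clear dish, 56 mm across, 14 mm high, wall about 2 mm, floor 2 mm, 18 g, standing on the worktop with the three balls loose in it. Origin: centre of its underside, z up. It can be gripped across its outside from above.
- ball1_center (a point): Centre of one of the three loose steel balls, 14 mm across, 11 g, that roll in the open dish.
- ball2_center (a point): Centre of one of the three loose steel balls, 14 mm across, 11 g, that roll in the open dish.
- ball3_center (a point): Centre of one of the three loose steel balls, 14 mm across, 11 g, that roll in the open dish.
- lidded_dish: Bystander: closed dish with its lid on, 60 mm across, 15 mm high, pinkish filling. Origin: centre of its underside. Leave it.
- timer: Bystander: small white lab timer with buttons, 62 x 62 x 20 mm. Origin: centre of its underside. Leave it.

How it is judged:
On the way, in this order (a step that is already met when the one before it is completed fails the run):
1. the open dish stands released on the jig's raised pad with all three balls in it (horizontal distance between dish and jig_pad below 0.015 m and z of dish in the frame of jig_pad between -0.002 and 0.004 m and angle between dish's own z axis and vertical below 0.08 rad and contact force between the fingers and dish below 0.1 N and linear speed of dish below 0.02 m/s and horizontal distance between each of ball1_center, ball2_center, ball3_center and dish below 0.024 m and z of each of ball1_center, ball2_center, ball3_center in the frame of dish below 0.014 m), for 0.3 s.
2. then the blank lies flat in the pocket (horizontal distance between blank and jig_pocket below 0.0035 m and z of blank in the frame of jig_pocket below 0.0015 m and angle between blank's own z axis and vertical below 0.06 rad and linear speed of blank below 0.02 m/s), for 0.2 s.
At the end, for the whole second after the job is handed in: Open dish level, still and released wholly on the pad (centres within 15 mm), three balls inside; blank flat, still and released on the pocket floor (centres within 3.5 mm, underside within 1.5 mm of the floor); lidded dish and timer within 30 mm of their starts (all of step 1 and all of step 2 and contact force between the fingers and blank below 0.1 N); the robot touches nothing.
It fails at once if a ball leaves the open dish (distance between any of ball1_center, ball2_center, ball3_center and dish above 0.04 m).
It fails at once if the open dish is tilted by more than 20 degrees (angle between dish's own z axis and vertical above 0.35 rad).
It fails at once if the open dish is dropped from more than about 10 mm: it moves faster than 0.45 m/s with no finger on it (linear speed of dish above 0.45 m/s and contact force between the fingers and dish below 0.05 N).
It fails at once if the blank is lifted off the plate (underside more than 10 mm above the plate's top) or pushed off it (z of blank in the frame of lens_jig above 0.03 m or z of blank in the frame of lens_jig below 0.01 m).
It fails at once if the lidded dish or the timer is moved by more than 30 mm (distance of any of lidded_dish, timer from where it was at the start of the episode above 0.03 m).
It also fails if it takes over 64 s, if anything falls off the work surface, if the arm or the gripper's body presses on something with over 40 N, if the wrist force passes 120 N, or if a joint passes its speed limit or range.

## Working session

There is one attempt and no reset: what is moved stays moved. The work goes in short steps, Python scripts to look and compute and a shell command to move; the robot and the scene stay as the last step left them, time stands still between calls to the robot, and variables do not carry over. Pictures are saved under pics/ and viewed, at most 10 in all, crops included, and the job is handed in when it is done.

```bash
ls; mkdir -p pics
python3 - <<'E'
from plant import arm, eyes, order, sense
import cv2
for n in("top","scene"):
    c=eyes.camera(n); cv2.imwrite(f"pics/{n}0.png",c["color"][:,:,::-1]); print(n,c["camera_matrix"],c["rvec"],c["tvec"])
s=sense();print(arm.pinch_z,s["ee_pos"],s["tcp_rot"],s["grip_width"],s["time_s"])
E
```

```text
pics
plant.py
shift.py
top [[499.0718417    0.         320.30477382]
 [  0.         499.0718417  193.59591205]
 [  0.           0.           1.        ]] [ 2.14623906 -2.14301312  0.1929864 ] [0.04291815 0.5095988  1.20525662]
scene [[366.04241851   0.         319.24054931]
 [  0.         366.04241851 198.15126413]
 [  0.           0.           1.        ]] [ 2.30222253 -0.5817608   0.21192809] [-0.41118887  0.25552732  0.68262895]
0.0187 [0.13531822 0.58392612 0.2219215 ] [-1.79385516e-04  1.13673224e-01  9.93517874e-01 -7.75113985e-04] 0.08760870948244999 0.1
```

View pics/top0.png

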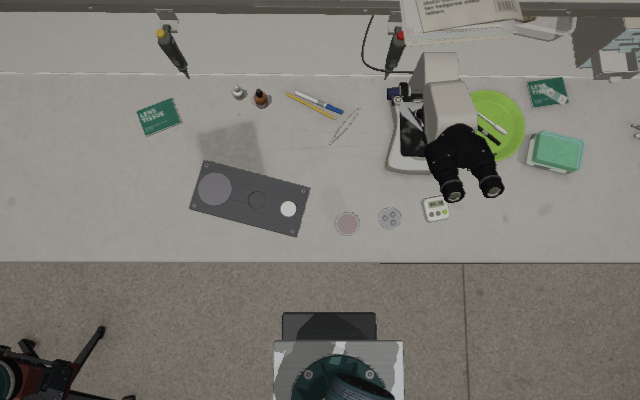

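View pics/scene0.png

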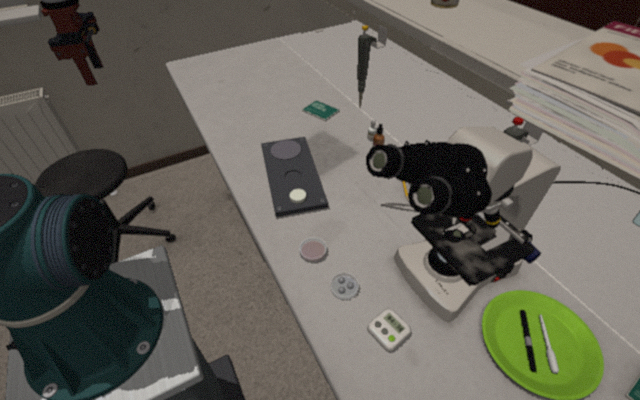

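The top view shows the pad at about (214,189), the pocket at (257,200), the blank at (289,209), the lidded dish at (347,223), the open dish with its balls at (390,217) and the timer at (436,208). The arm is parked off to the lower left. I'll refine these positions with enlarged crops.

```bash
cat > h.py <<'E'
import numpy as np, cv2
from plant import arm, eyes, order, sense
def px2w(c,u,v,z):
    K=c["camera_matrix"];R=cv2.Rodrigues(np.array(c["rvec"]))[0];t=np.array(c["tvec"]).ravel()
    d=R.T@np.linalg.inv(K)@np.array([u,v,1.]);o=-R.T@t
    return (o+d*(z-o[2])/d[2])[:2]
def w2px(c,p):
    return cv2.projectPoints(np.array(p,float).reshape(-1,3),np.array(c["rvec"]),np.array(c["tvec"]),c["camera_matrix"],None)[0].reshape(-1,2)
E
python3 - <<'E'
from h import *
c=eyes.camera("top");im=c["color"][:,:,::-1].copy()
s=sense();R=cv2.Rodrigues
g=im.astype(int)
def blob(mask,roi,mn=30):
    x0,y0,x1,y1=roi;m=np.zeros(mask.shape,np.uint8);m[y0:y1,x0:x1]=mask[y0:y1,x0:x1]
    n,l,st,ce=cv2.connectedComponentsWithStats(m);
    return [(ce[i],st[i]) for i in range(1,n) if st[i,4]>mn]
gray=cv2.cvtColor(im,cv2.COLOR_BGR2GRAY)
for nm,m,roi,z in [("blank",gray>150,(275,195,302,222),.031),("pad",(gray>80),(195,168,236,210),.023),("plate",gray<110,(180,150,320,245),.02)]:
    for ce,st in blob(m,roi): print(nm,ce,st,px2w(c,*ce,z))
m=np.zeros(gray.shape,np.uint8);m[150:245,180:320]=(gray<110)[150:245,180:320]*255
cn=max(cv2.findContours(m,0,2)[0],key=cv2.contourArea);r=cv2.minAreaRect(cn);b=cv2.boxPoints(r);print(r);
for p in b:print(p,px2w(c,*p,.02))
a=cv2.resize(im[155:245,180:320],None,fx=5,fy=5,interpolation=2)
b=cv2.resize(im[190:245,320:460],None,fx=5,fy=5,interpolation=2)
cv2.imwrite("pics/z1.png",np.vstack([a[:310],b]) if 0 else b)
cv2.imwrite("pics/z2.png",a)
E
```

```text
blank [288.         208.34782609] [281 201  15  16 184] [0.47353361 0.12437104]
pad [196.76712329 174.69863014] [195 168   7  20  73] [0.56018814 0.35705033]
pad [214.22345133 188.59623894] [197 172  35  34 904] [0.52451851 0.31166282]
plate [249.62441049 197.49066214] [ 189  160  121   77 5301] [0.5024735 0.2222073]
((249.12242126464844, 197.66598510742188), (111.88999938964844, 52.49876403808594), 14.931418418884277)
[188.30292 208.61412] [0.47372221 0.37548487]
[201.8299  157.88799] [0.60470493 0.34660108]
[309.94193 186.71785] [0.53064474 0.06969835]
[296.41495 237.44398] [0.4016412 0.1030905]
```

View pics/z1.png

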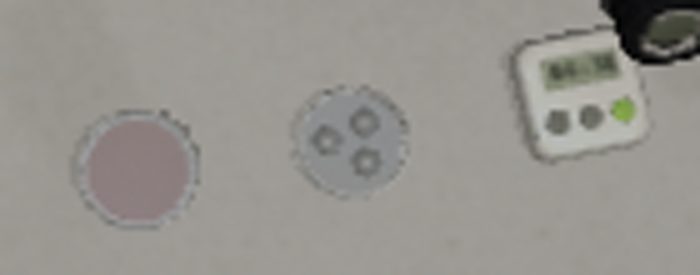

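View pics/z2.png

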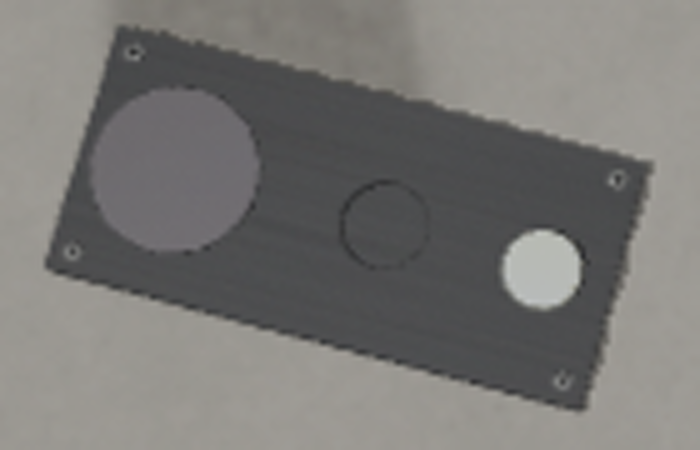

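The crops put the dish at pixel (389.8,217.8), the lidded dish at (346.8,223.4), the pocket at (256.6,199.6) and the blank at (288,208.5). I'll cross-check these with the scene camera and estimate where the eyepieces are.

Run:
```python
from h import *
c=eyes.camera("top");s=eyes.camera("scene")
P=lambda c:c["camera_matrix"]@np.hstack([cv2.Rodrigues(np.array(c["rvec"]))[0],np.array(c["tvec"]).reshape(3,1)])
for b in [(378,160),(424,193)]:
  for a in [(453,197),(491,193)]:
    X=cv2.triangulatePoints(P(c),P(s),np.array(a,float).reshape(2,1),np.array(b,float).reshape(2,1)).ravel();X=X[:3]/X[3]
    print(a,b,X.round(3),(w2px(c,X)-a).round(1))
for n,a,b,z in [("dish",(389.8,217.8),(345,286),.012),("lid",(346.8,223.4),(314,249.5),.014),("blank",(288,208.4),(298,195.5),.031),("pad",(214.4,188.6),(285.5,149),.023),("pocket",(256.6,199.6),(292,175),.02)]:
    print(n,px2w(c,*a,z).round(4),px2w(s,*b,z).round(4))
im=s["color"][:,:,::-1]
cv2.imwrite("pics/z3.png",np.vstack([cv2.resize(im[130:210,250:340],None,fx=5,fy=5,interpolation=2)[:300],cv2.resize(im[260:310,300:390],None,fx=5,fy=5,interpolation=2)]))
```

```text
(453, 197) (378, 160) [ 0.449 -0.192  0.378] [[ 0.2 -0.4]]
(491, 193) (378, 160) [ 0.438 -0.24   0.425] [[-2.7  6.1]]
(453, 197) (424, 193) [ 0.472 -0.217  0.327] [[ 5.  -7.8]]
(491, 193) (424, 193) [ 0.458 -0.263  0.379] [[ 0.5 -0.9]]
dish [ 0.4525 -0.1335] [ 0.4519 -0.1359]
lid [ 0.4378 -0.0238] [ 0.4382 -0.0275]
blank [0.4734 0.1244] [0.4729 0.123 ]
pad [0.5245 0.3112] [0.525  0.3143]
pocket [0.4971 0.2045] [0.4961 0.2092]
```

View pics/z3.png

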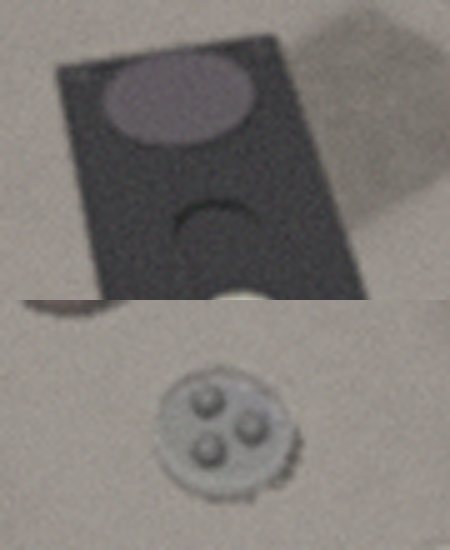

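Both cameras agree to within about 3 mm: dish ≈ (0.452,-0.1345), pad ≈ (0.525,0.3125), pocket ≈ (0.497,0.2045), blank ≈ (0.473,0.124). An eyepiece overhangs near (0.45,-0.19,0.38). I'll grip with the closing axis along x and lean the tool towards +y so the wrist clears it.

```bash
cat > goal.py <<'E'
# usage: goal.py x y z yaw(of tool y) tilt(about tool y): prints the tool-axes delta
import sys
from h import *
from scipy.spatial.transform import Rotation as Ro
x,y,z,a,t=map(float,sys.argv[1:6]);s=sense()
q=np.array(s["tcp_rot"]);R=Ro.from_quat(q[[1,2,3,0]])
G=Ro.from_matrix(np.array([[-np.sin(-a)*0+np.cos(a+np.pi/2),np.cos(a),0],[np.sin(a+np.pi/2),np.sin(a),0],[0,0,-1]]))*Ro.from_rotvec([0,t,0])
print("d",R.inv().apply(np.array([x,y,z])-s["ee_pos"]).round(4),"rot",(R.inv()*G).as_rotvec().round(3),"joints",np.round(s["joints"],2),"t",s["time_s"])
E
python3 goal.py .452 -.1345 .1 0 0
python3 shift.py '[{"rot":[0,0,0.188],"jaw":0.088},{"rot":[0,0,0.188],"jaw":0.088},{"rot":[0,0,0.188],"jaw":0.088},{"rot":[0,0,0.188],"jaw":0.088},{"rot":[0,0,0.188],"jaw":0.088}]'
python3 shift.py '[{"rot":[0,0,0.188],"jaw":0.088},{"rot":[0,0,0.188],"jaw":0.088},{"d":[0,0.05,0],"rot":[0,0,0.027],"jaw":0.088},{"d":[0,0.06,0],"jaw":0.088},{"d":[0,0.06,0],"jaw":0.088}]'
python3 goal.py .452 .1 .12 0 -.25
python3 shift.py '[{"d":[-0.05,0.03,0.01],"jaw":0.088},{"d":[-0.05,0.03,0.01],"jaw":0.088},{"d":[-0.05,0.03,0.01],"jaw":0.088},{"d":[-0.05,0.03,0.01],"jaw":0.088},{"d":[-0.05,0.02,0.01],"jaw":0.088}]'
python3 shift.py '[{"d":[-0.05,0,0.01],"jaw":0.088},{"d":[-0.05,0,0.01],"jaw":0.088},{"d":[-0.05,0,0.01],"jaw":0.088},{"d":[-0.05,0,0.01],"jaw":0.088},{"d":[-0.04,0,0.01],"jaw":0.088}]'
python3 shift.py '[{"rot":[0,-0.1,0],"jaw":0.088},{"rot":[0,-0.1,0],"jaw":0.088},{"rot":[0,-0.05,0],"jaw":0.088},{"jaw":0.088}]'
python3 goal.py .452 -.1345 .07 0 -.25
```

```text
time_s: 2.12
ee_pos: [0.4477, 0.3353, 0.1724]
tcp_rot: [0.0, 0.706, 0.708, 0.0]
contact_force: [0.4, 1.5, -0.2]
grip_width: 0.0876
grasp_force: 0.0
time_s: 2.75
ee_pos: [0.4471, 0.0952, 0.1225]
tcp_rot: [0.0, 0.706, 0.708, 0.0]
contact_force: [0.5, 1.2, 0.1]
grip_width: 0.088
grasp_force: 0.0
time_s: 3.25
ee_pos: [0.4472, 0.0977, 0.1224]
tcp_rot: [0.088, 0.7, 0.704, -0.088]
contact_force: [0.2, -0.9, -0.8]
grip_width: 0.0878
grasp_force: 0.0
d [-0.2121  0.0036  0.1082] rot [ 0.001 -0.     0.005] joints [ 0.26  0.34  1.88 -0.29  1.01  0.42] t 3.25
```

```bash
python3 shift.py '[{"d":[-0.05,0,0.02],"jaw":0.088},{"d":[-0.05,0,0.02],"jaw":0.088},{"d":[-0.05,0,0.02],"rot":[0,0,0.005],"jaw":0.088},{"d":[-0.04,0.004,0.02],"jaw":0.088},{"d":[-0.022,0,0.02],"jaw":0.088}]'
python3 shift.py '[{"d":[0,0,0.008],"jaw":0.088},{"jaw":0.088}]'
python3 goal.py .452 -.1345 .005 0 -.25
python3 - <<'E'
from h import *
a=eyes.camera("scene");b=eyes.camera("top")
f=lambda im,r:cv2.resize(im[r[0]:r[1],r[2]:r[3],::-1],(400,400))
cv2.imwrite("pics/g1.png",np.hstack([f(a["color"],(150,350,250,450)),f(b["color"],(120,280,310,470))]))
E
```

```text
time_s: 3.88
ee_pos: [0.4522, -0.1358, 0.0785]
tcp_rot: [0.089, 0.703, 0.7, -0.087]
contact_force: [-0.1, -0.1, 0.8]
grip_width: 0.0879
grasp_force: 0.0
time_s: 4.12
ee_pos: [0.4509, -0.135, 0.0701]
tcp_rot: [0.088, 0.702, 0.701, -0.088]
contact_force: [-0.8, -0.4, 1.0]
grip_width: 0.0879
grasp_force: 0.0
d [0.0166 0.0011 0.063 ] rot [-0.001 -0.001 -0.002] joints [-0.24  0.39  2.   -0.37  0.73  0.03] t 4.125
```

View pics/g1.png

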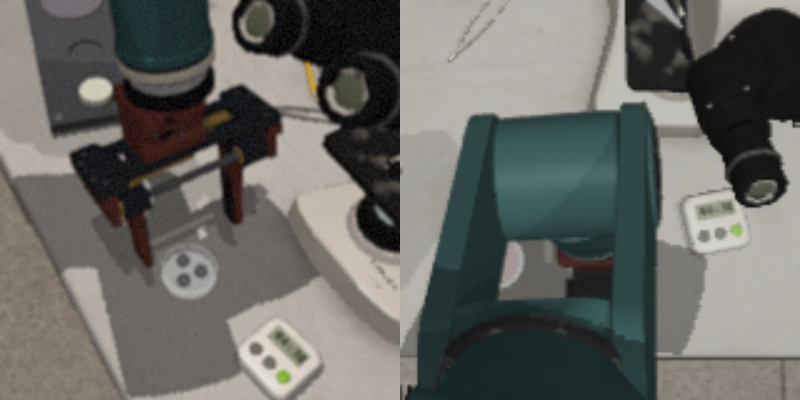

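The gripper is above the dish with a finger on either side, and the wrist clears the eyepieces by a comfortable gap. I'll descend and grip.

```bash
python3 shift.py '[{"d":[0.005,0,0.02],"jaw":0.088},{"d":[0.005,0,0.02],"jaw":0.088},{"d":[0.004,0.001,0.012],"jaw":0.088},{"d":[0.0026,0,0.01],"jaw":0.088},{"jaw":0.088}]'
python3 goal.py .452 -.1345 .005 0 -.25
python3 shift.py '[{"jaw":0.062},{"jaw":0.06},{"jaw":0.058},{"jaw":0.056},{"jaw":0.05}]'
python3 shift.py '[{"jaw":0.05},{"jaw":0.05}]'
```

```text
time_s: 4.85
ee_pos: [0.4526, -0.1342, 0.0059]
tcp_rot: [0.088, 0.702, 0.701, -0.088]
contact_force: [-0.2, -0.6, -0.4]
grip_width: 0.0878
grasp_force: 0.0
d [-0.0001 -0.0006  0.001 ] rot [ 0.    -0.    -0.001] joints [-0.24  0.52  2.04 -0.46  0.58  0.14] t 4.85
time_s: 5.48
ee_pos: [0.4529, -0.1346, 0.0065]
tcp_rot: [0.089, 0.702, 0.701, -0.088]
contact_force: [1.5, 1.0, 1.8]
grip_width: 0.0551
grasp_force: 30.0
time_s: 5.72
ee_pos: [0.453, -0.1346, 0.0065]
tcp_rot: [0.089, 0.702, 0.701, -0.088]
contact_force: [-0.4, 0.2, 3.8]
grip_width: 0.0548
grasp_force: 30.0
```

Gripped at 54.8 mm and 30 N. I'll lift gently.

```bash
python3 shift.py '[{"d":[-0.0005,0,-0.002],"jaw":0.05},{"d":[-0.001,0,-0.004],"jaw":0.05},{"d":[-0.002,0,-0.008],"jaw":0.05},{"d":[-0.002,0,-0.008],"jaw":0.05},{"d":[-0.002,0,-0.008],"jaw":0.05}]'
python3 - <<'E'
from h import *
a=eyes.camera("scene")
cv2.imwrite("pics/g2.png",cv2.resize(a["color"][220:320,290:410,::-1],None,fx=5,fy=5,interpolation=2))
E
```

```text
time_s: 6.35
ee_pos: [0.4528, -0.1344, 0.038]
tcp_rot: [0.089, 0.702, 0.701, -0.088]
contact_force: [0.3, 0.0, -0.4]
grip_width: 0.0549
grasp_force: 30.0
```

View pics/g2.png

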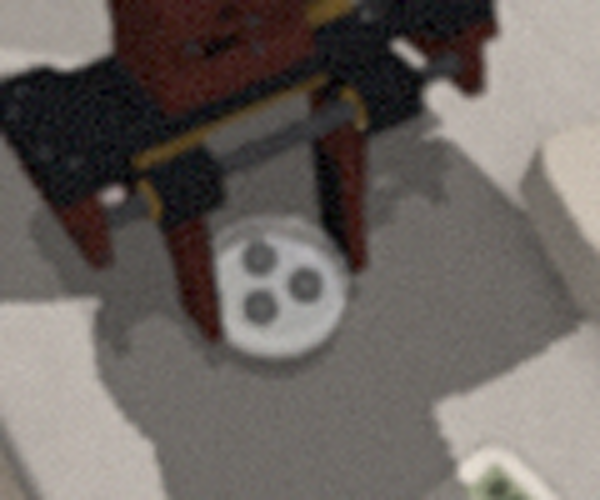

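The dish is off the worktop and level with all three balls inside, with its outline centred at about (346.2,278). I'll work out its offset from the TCP.

```bash
python3 - <<'E'
from h import *
a=eyes.camera("scene")
print(px2w(a,346.2,278.,.0425))
E
python3 goal.py .525 .3125 .075 0 -.25
```

```text
[ 0.45278538 -0.13722109]
d [ 0.4241  0.071  -0.1461] rot [ 0.003  0.001 -0.002] joints [-0.24  0.45  2.02 -0.41  0.65  0.08] t 6.45
```

```bash
python3 shift.py '[{"d":[-0.003,0,-0.01],"jaw":0.05},{"d":[-0.004,0,-0.014],"jaw":0.05},{"d":[-0.002,0,-0.012],"jaw":0.05},{"d":[0.007,0.001,-0.0018],"jaw":0.05},{"d":[0.013,0.002,-0.0033],"jaw":0.05}]'
for i in 1; do :; done
python3 shift.py '[{"d":[0.019,0.003,-0.005],"jaw":0.05},{"d":[0.02,0.003,-0.005],"jaw":0.05},{"d":[0.02,0.003,-0.005],"jaw":0.05},{"d":[0.02,0.003,-0.005],"jaw":0.05},{"d":[0.02,0.003,-0.005],"jaw":0.05}]'
python3 shift.py '[{"d":[0.02,0.003,-0.005],"jaw":0.05},{"d":[0.02,0.003,-0.005],"jaw":0.05},{"d":[0.02,0.003,-0.005],"jaw":0.05},{"d":[0.02,0.003,-0.005],"jaw":0.05},{"d":[0.02,0.003,-0.005],"jaw":0.05}]'
python3 shift.py '[{"d":[0.02,0.003,-0.005],"jaw":0.05},{"d":[0.02,0.003,-0.005],"jaw":0.05},{"d":[0.02,0.003,-0.005],"jaw":0.05},{"d":[0.02,0.003,-0.005],"jaw":0.05},{"d":[0.02,0.003,-0.005],"jaw":0.05}]'
python3 shift.py '[{"d":[0.02,0.004,-0.005],"jaw":0.05},{"d":[0.02,0.004,-0.005],"jaw":0.05},{"d":[0.015,0.004,-0.004],"jaw":0.05},{"d":[0.008,0.004,-0.002],"jaw":0.05},{"jaw":0.05}]'
python3 goal.py .525 .314 .03 0 -.25
```

```text
time_s: 7.08
ee_pos: [0.4557, -0.113, 0.0744]
tcp_rot: [0.089, 0.702, 0.701, -0.088]
contact_force: [-0.3, -0.6, -1.2]
grip_width: 0.0548
grasp_force: 30.0
time_s: 7.7
ee_pos: [0.4704, -0.0098, 0.0735]
tcp_rot: [0.088, 0.702, 0.701, -0.088]
contact_force: [0.6, 0.0, 0.5]
grip_width: 0.055
grasp_force: 30.0
time_s: 8.32
ee_pos: [0.4853, 0.0931, 0.0729]
tcp_rot: [0.088, 0.702, 0.701, -0.088]
contact_force: [0.9, -0.2, 0.6]
grip_width: 0.0549
grasp_force: 30.0
time_s: 8.95
ee_pos: [0.5013, 0.1961, 0.073]
tcp_rot: [0.089, 0.702, 0.701, -0.088]
contact_force: [0.1, -0.3, -0.2]
grip_width: 0.0546
grasp_force: 30.0
time_s: 9.57
ee_pos: [0.5176, 0.26, 0.0729]
tcp_rot: [0.089, 0.702, 0.701, -0.088]
contact_force: [0.1, 1.5, -1.4]
grip_width: 0.0551
grasp_force: 30.0
d [0.0629 0.0073 0.0282] rot [ 0.001  0.    -0.001] joints [ 0.49  0.57  1.6  -0.25  1.1   0.62] t 9.575
```

```bash
python3 shift.py '[{"d":[0.01,0.002,-0.0025],"jaw":0.05},{"d":[0.018,0.003,-0.0045],"jaw":0.05},{"d":[0.016,0.002,-0.004],"jaw":0.05},{"d":[0.008,0,-0.002],"jaw":0.05},{"jaw":0.05}]'
python3 shift.py '[{"d":[0.0025,0,0.01],"jaw":0.05},{"d":[0.0025,0,0.01],"jaw":0.05},{"d":[0.0025,0,0.01],"jaw":0.05},{"d":[0.0015,0,0.006],"jaw":0.05},{"jaw":0.05}]'
python3 goal.py .525 .314 .0295 0 -.25
```

```text
time_s: 10.2
ee_pos: [0.5242, 0.3141, 0.0726]
tcp_rot: [0.089, 0.702, 0.701, -0.088]
contact_force: [-0.6, 0.6, -0.5]
grip_width: 0.0548
grasp_force: 30.0
time_s: 10.82
ee_pos: [0.5239, 0.3127, 0.0349]
tcp_rot: [0.088, 0.702, 0.701, -0.088]
contact_force: [-0.6, -0.5, 0.3]
grip_width: 0.0548
grasp_force: 30.0
d [0.0026 0.0011 0.0049] rot [-0.     0.001 -0.001] joints [ 0.56  0.66  1.54 -0.24  1.09  0.68] t 10.825
```

```bash
python3 shift.py '[{"d":[0.001,0.001,0.002],"jaw":0.05},{"d":[0.0007,0,0.0015],"jaw":0.05},{"d":[0.0005,0,0.001],"jaw":0.05},{"jaw":0.05}]'
python3 - <<'E'
from h import *
a=eyes.camera("scene");print(sense()["contact_force"],sense()["ee_pos"])
cv2.imwrite("pics/g3.png",cv2.resize(a["color"][110:190,230:340,::-1],None,fx=5,fy=5,interpolation=2))
E
```

```text
time_s: 11.32
ee_pos: [0.5253, 0.3141, 0.0308]
tcp_rot: [0.089, 0.702, 0.701, -0.088]
contact_force: [-0.3, 0.1, -1.0]
grip_width: 0.0548
grasp_force: 30.0
[-0.49654254  0.26660883 -0.52188507] [0.52531533 0.31409274 0.03077082]
```

View pics/g3.png

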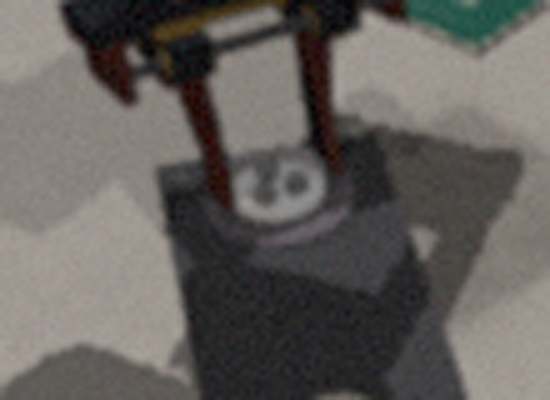

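The dish is over the pad and roughly centred, with the balls inside. I'll lower it to contact in 0.5 mm steps.

```bash
python3 shift.py '[{"d":[0.0001,0,0.0005],"jaw":0.05},{"d":[0.0001,0,0.0005],"jaw":0.05},{"jaw":0.05}]'
python3 shift.py '[{"d":[0.0001,0,0.0005],"jaw":0.05},{"jaw":0.05}]'
```

```text
time_s: 11.75
ee_pos: [0.5253, 0.314, 0.0297]
tcp_rot: [0.089, 0.702, 0.701, -0.088]
contact_force: [0.3, -0.8, -0.2]
grip_width: 0.0548
grasp_force: 30.0
time_s: 12.0
ee_pos: [0.5253, 0.314, 0.0295]
tcp_rot: [0.089, 0.702, 0.701, -0.088]
contact_force: [-1.4, 0.0, 3.6]
grip_width: 0.0544
grasp_force: 30.0
```

```bash
python3 shift.py '[{"jaw":0.058},{"jaw":0.064},{"jaw":0.075},{"jaw":0.088},{"jaw":0.088}]'
python3 shift.py '[{"d":[-0.0025,0,-0.01],"jaw":0.088},{"d":[-0.005,0,-0.02],"jaw":0.088},{"d":[-0.01,0,-0.04],"jaw":0.088},{"d":[0,0,-0.03],"jaw":0.088},{"jaw":0.088}]'
python3 goal.py .4734 .124 .1 1.312 0
```

```text
time_s: 12.62
ee_pos: [0.5253, 0.314, 0.0291]
tcp_rot: [0.089, 0.702, 0.701, -0.088]
contact_force: [0.6, 0.6, 0.2]
grip_width: 0.0869
grasp_force: 0.0
time_s: 13.25
ee_pos: [0.5274, 0.3235, 0.1345]
tcp_rot: [0.089, 0.702, 0.701, -0.084]
contact_force: [-0.3, -0.4, -0.7]
grip_width: 0.0877
grasp_force: 0.0
d [-0.1852 -0.054   0.0816] rot [-0.155  0.215 -1.307] joints [ 0.57  0.55  1.45 -0.22  1.27  0.65] t 13.25
```

```bash
python3 shift.py '[{"rot":[0,0.125,0],"jaw":0.088},{"rot":[0,0.125,0],"jaw":0.088},{"d":[-0.04,-0.01,0],"rot":[0,0,0.13],"jaw":0.088},{"d":[-0.04,-0.01,0],"rot":[0,0,0.13],"jaw":0.088},{"jaw":0.088}]'
python3 - <<'E'
from h import *
a=eyes.camera("scene");b=eyes.camera("top")
f=lambda im,r:cv2.resize(im[r[0]:r[1],r[2]:r[3],::-1],(400,400))
cv2.imwrite("pics/g4.png",np.hstack([f(a["color"],(110,220,240,350)),f(b["color"],(130,250,190,310))]))
E
python3 goal.py .4734 .124 .06 -.259 0
```

```text
time_s: 13.88
ee_pos: [0.4977, 0.2407, 0.1297]
tcp_rot: [0.0, 0.794, 0.608, -0.001]
contact_force: [-0.4, 0.4, 0.8]
grip_width: 0.0877
grasp_force: 0.0
d [-0.1222  0.005   0.0703] rot [ 0.001 -0.    -0.002] joints [ 0.33  0.4   1.71 -0.    1.03  0.59] t 13.975
```

View pics/g4.png

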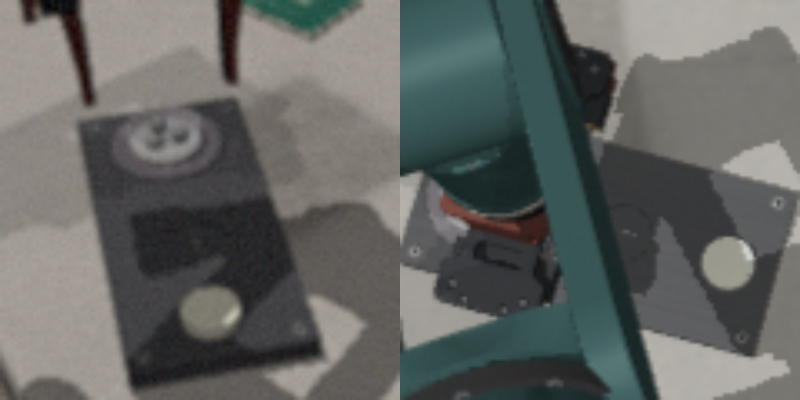

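The dish stands centred on the pad with all three balls inside, and the blank hasn't moved. Next I'll centre the blank by squeezing it across the jig.

```bash
python3 shift.py '[{"d":[-0.04,0.005,0.02],"jaw":0.088},{"d":[-0.04,0,0.02],"jaw":0.088},{"d":[-0.03,0,0.015],"jaw":0.088},{"d":[-0.0122,0,0.015],"jaw":0.088},{"jaw":0.07}]'
python3 goal.py .4734 .124 .024 -.259 0
```

```text
time_s: 14.6
ee_pos: [0.4731, 0.1242, 0.0594]
tcp_rot: [-0.0, 0.793, 0.609, -0.0]
contact_force: [-1.6, 0.7, 0.6]
grip_width: 0.0813
grasp_force: 0.0
d [-0.0001  0.0004  0.0354] rot [-0.001  0.    -0.002] joints [ 0.12  0.42  1.92 -0.    0.8   0.38] t 14.6
```

```bash
python3 shift.py '[{"d":[0,0,0.015],"jaw":0.07},{"d":[0,0,0.01],"jaw":0.07},{"d":[0,0,0.008],"jaw":0.07},{"d":[0,0,0.0025],"jaw":0.06},{"jaw":0.05}]'
python3 shift.py '[{"jaw":0.046},{"jaw":0.043},{"jaw":0.041},{"jaw":0.038},{"jaw":0.038}]'
python3 shift.py '[{"jaw":0.044},{"jaw":0.055},{"jaw":0.065},{"d":[0,0,-0.015],"jaw":0.07},{"d":[0,0,-0.015],"jaw":0.07}]'
python3 shift.py '[{"rot":[0,0,-0.18],"jaw":0.07},{"rot":[0,0,-0.18],"jaw":0.07},{"rot":[0,0,-0.18],"jaw":0.07},{"rot":[0,0,-0.18],"jaw":0.07},{"rot":[0,0,-0.18],"jaw":0.07}]'
python3 shift.py '[{"rot":[0,0,-0.18],"jaw":0.07},{"rot":[0,0,-0.18],"jaw":0.07},{"rot":[0,0,-0.18],"jaw":0.07},{"rot":[0,0,-0.13],"jaw":0.07},{"jaw":0.07}]'
python3 goal.py .4734 .124 .024 1.312 0
```

```text
time_s: 15.22
ee_pos: [0.4733, 0.1242, 0.0247]
tcp_rot: [0.0, 0.793, 0.609, 0.0]
contact_force: [-0.4, 0.7, -0.3]
grip_width: 0.0536
grasp_force: 0.0
time_s: 15.85
ee_pos: [0.4736, 0.1241, 0.025]
tcp_rot: [0.001, 0.793, 0.609, 0.001]
contact_force: [0.1, -0.3, 2.2]
grip_width: 0.0381
grasp_force: 13.8
time_s: 16.48
ee_pos: [0.4735, 0.1241, 0.0559]
tcp_rot: [0.0, 0.793, 0.609, 0.001]
contact_force: [0.0, -0.0, -0.8]
grip_width: 0.0697
grasp_force: 0.0
time_s: 17.1
ee_pos: [0.4739, 0.1242, 0.0561]
tcp_rot: [0.001, 0.447, 0.895, 0.001]
contact_force: [0.2, 0.5, 0.5]
grip_width: 0.07
grasp_force: 0.0
time_s: 17.73
ee_pos: [0.4739, 0.1242, 0.0559]
tcp_rot: [0.001, 0.131, 0.991, 0.0]
contact_force: [0.1, 0.3, 0.5]
grip_width: 0.07
grasp_force: 0.0
d [ 0.0006 -0.0003  0.0319] rot [ 0.001  0.003 -0.005] joints [ 0.12  0.43  1.92 -0.    0.79 -1.19] t 17.725
```

```bash
python3 shift.py '[{"d":[0.0003,0,0.015],"jaw":0.07},{"d":[0,0,0.01],"jaw":0.07},{"d":[0,0,0.006],"jaw":0.06},{"jaw":0.05},{"jaw":0.045}]'
python3 shift.py '[{"jaw":0.043},{"jaw":0.041},{"jaw":0.038},{"jaw":0.038},{"jaw":0.038}]'
python3 goal.py .497 .2046 .0255 1.312 0
```

```text
time_s: 18.35
ee_pos: [0.4732, 0.1242, 0.0238]
tcp_rot: [0.001, 0.131, 0.991, 0.0]
contact_force: [0.3, 0.7, 0.6]
grip_width: 0.0457
grasp_force: 0.0
time_s: 18.98
ee_pos: [0.4734, 0.1242, 0.0241]
tcp_rot: [0.001, 0.131, 0.991, 0.0]
contact_force: [-0.3, 0.8, 3.2]
grip_width: 0.0383
grasp_force: 14.9
d [-0.002   0.0837 -0.0014] rot [ 0.     0.002 -0.003] joints [ 0.12  0.49  1.94 -0.    0.71 -1.19] t 18.975
```

```bash
python3 shift.py '[{"d":[0,0.005,0],"jaw":0.038},{"d":[0,0.01,0],"jaw":0.038},{"d":[-0.0005,0.015,0],"jaw":0.038},{"d":[-0.0005,0.015,0],"jaw":0.038},{"d":[-0.0005,0.015,0],"jaw":0.038}]'
python3 shift.py '[{"d":[-0.0005,0.01,0],"jaw":0.038},{"d":[0,0.005,0],"jaw":0.038},{"jaw":0.0415},{"jaw":0.0415},{"jaw":0.0415}]'
python3 goal.py .497 .2046 .0245 1.312 0
```

```text
time_s: 19.6
ee_pos: [0.4901, 0.1821, 0.0241]
tcp_rot: [0.001, 0.131, 0.991, -0.0]
contact_force: [-0.2, -2.7, 5.5]
grip_width: 0.0382
grasp_force: 14.9
time_s: 20.23
ee_pos: [0.4943, 0.196, 0.0237]
tcp_rot: [0.0, 0.131, 0.991, 0.0]
contact_force: [-0.2, 0.2, -0.1]
grip_width: 0.0411
grasp_force: 0.1
d [-0.0004  0.009  -0.0008] rot [ 0.     0.001 -0.004] joints [ 0.25  0.53  1.85 -0.    0.77 -1.06] t 20.225
```

```bash
python3 shift.py '[{"d":[0,0.002,0],"jaw":0.042},{"d":[0,0.002,0],"jaw":0.042},{"d":[0,0.0015,0],"jaw":0.042},{"d":[0,0.0015,0],"jaw":0.042},{"jaw":0.042}]'
python3 shift.py '[{"d":[0,0.001,0],"jaw":0.042},{"d":[0,0.001,0],"jaw":0.042},{"jaw":0.042}]'
python3 shift.py '[{"d":[0,0.001,0],"jaw":0.042},{"d":[0,0.001,0],"jaw":0.042},{"jaw":0.042}]'
python3 - <<'E'
from h import *
a=eyes.camera("scene");s=sense();print(s["contact_force"],s["ee_pos"])
cv2.imwrite("pics/g5.png",cv2.resize(a["color"][140:220,240:350,::-1],None,fx=6,fy=6,interpolation=2))
E
```

```text
time_s: 20.85
ee_pos: [0.4964, 0.203, 0.0239]
tcp_rot: [0.001, 0.131, 0.991, 0.0]
contact_force: [0.1, 0.6, -0.2]
grip_width: 0.0421
grasp_force: 0.0
time_s: 21.22
ee_pos: [0.4969, 0.2049, 0.0239]
tcp_rot: [0.001, 0.131, 0.991, 0.0]
contact_force: [-0.4, 0.1, 0.7]
grip_width: 0.0421
grasp_force: 0.0
time_s: 21.6
ee_pos: [0.4974, 0.2068, 0.0239]
tcp_rot: [0.001, 0.131, 0.991, 0.0]
contact_force: [-0.2, 0.4, 0.1]
grip_width: 0.0421
grasp_force: 0.0
[ 1.03973516 -0.15337057  0.01917485] [0.49737024 0.20677989 0.02388631]
```

```bash
python3 shift.py '[{"d":[0,0.001,0],"jaw":0.042},{"jaw":0.042},{"jaw":0.042}]'
python3 shift.py '[{"d":[0,0.001,0],"jaw":0.042},{"jaw":0.042},{"jaw":0.042}]'
python3 shift.py '[{"d":[0,0.001,0],"jaw":0.042},{"jaw":0.042},{"jaw":0.042}]'
```

```text
time_s: 22.02
ee_pos: [0.4976, 0.2077, 0.0239]
tcp_rot: [0.001, 0.131, 0.991, 0.0]
contact_force: [-0.3, 0.8, 0.3]
grip_width: 0.0417
grasp_force: 0.0
time_s: 22.4
ee_pos: [0.4979, 0.2087, 0.0239]
tcp_rot: [0.001, 0.131, 0.991, 0.0]
contact_force: [0.2, -0.3, -0.2]
grip_width: 0.0418
grasp_force: 0.0
time_s: 22.78
ee_pos: [0.4981, 0.2097, 0.0239]
tcp_rot: [0.001, 0.131, 0.991, 0.0]
contact_force: [-0.2, -0.7, -0.3]
grip_width: 0.0415
grasp_force: 0.0
```

```bash
python3 shift.py '[{"jaw":0.05},{"jaw":0.06},{"d":[0,0,-0.02],"jaw":0.06},{"d":[0,0,-0.03],"jaw":0.06},{"d":[0,-0.06,-0.03],"jaw":0.06}]'
python3 shift.py '[{"d":[0,-0.06,0],"jaw":0.06},{"d":[0,-0.06,0],"jaw":0.06},{"d":[0,-0.02,0],"jaw":0.06},{"jaw":0.06}]'
python3 - <<'E'
from h import *
a=eyes.camera("scene");b=eyes.camera("top")
f=lambda im,r:cv2.resize(im[r[0]:r[1],r[2]:r[3],::-1],(400,400),interpolation=cv2.INTER_CUBIC)
cv2.imwrite("pics/g6.png",np.hstack([f(a["color"],(140,200,262,322)),f(b["color"],(170,230,225,285))]))
for c,roi in((a,(140,262,200,322)),(b,(170,225,230,285))):
    g=c["color"].min(2);m=np.zeros(g.shape,np.uint8);y0,x0,y1,x1=roi
    m[y0:y1,x0:x1]=g[y0:y1,x0:x1]>125
    n,l,st,ce=cv2.connectedComponentsWithStats(m)
    for i in range(1,n):
        if st[i,4]>30: print(st[i],ce[i].round(1),px2w(c,*ce[i],.026).round(4),px2w(c,*ce[i],.031).round(4))
E
```

```text
time_s: 23.4
ee_pos: [0.4856, 0.1573, 0.103]
tcp_rot: [0.002, 0.129, 0.992, 0.001]
contact_force: [0.4, -0.3, -0.3]
grip_width: 0.0599
grasp_force: 0.0
time_s: 23.9
ee_pos: [0.4469, 0.0193, 0.1019]
tcp_rot: [0.001, 0.132, 0.991, 0.0]
contact_force: [0.7, 0.2, -0.2]
grip_width: 0.0601
grasp_force: 0.0
[262 153   9  47 230] [264.6 182.7] [0.4203 0.2102] [0.4188 0.2049]
[263 170  22  11 162] [275.3 173.5] [0.5634 0.1578] [0.5623 0.1574]
[248 192  16  16 192] [255.5 199.3] [0.497  0.2067] [0.4962 0.2061]
[225 219  40  11 230] [238.3 225.8] [0.43   0.2479] [0.4295 0.2472]
```

View pics/g6.png

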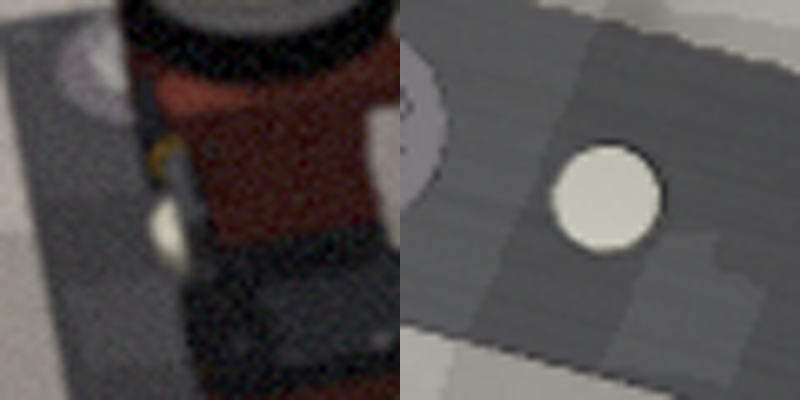

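```bash
python3 shift.py '[{"d":[0,0,-0.05],"jaw":0.06},{"d":[0,0,-0.05],"jaw":0.06},{"d":[0,0.06,-0.03],"jaw":0.06},{"d":[0,0.06,0],"jaw":0.06},{"d":[0.03,0.06,0],"jaw":0.06}]'
python3 shift.py '[{"d":[0.05,0.06,0],"jaw":0.06},{"d":[0.05,0.06,0],"jaw":0.06},{"d":[0.05,0.06,0],"jaw":0.06},{"d":[0.05,0.05,0],"jaw":0.06},{"d":[0.03,0.05,0],"jaw":0.06}]'
python3 shift.py '[{"d":[0,0.04,0],"jaw":0.06},{"d":[0,0.04,0],"jaw":0.06},{"jaw":0.06}]'
python3 - <<'E'
from h import *
from scipy.optimize import least_squares
a=eyes.camera("scene");b=eyes.camera("top");P=[]
print([tuple(x["color"][int(v),int(u)]) for x,u,v in((a,291,173),(b,255,199),(a,250,170))])
for c,roi in((a,(158,272,192,312)),(b,(185,240,214,271))):
    g=cv2.cvtColor(c["color"],cv2.COLOR_RGB2GRAY);m=np.zeros(g.shape,np.uint8);y0,x0,y1,x1=roi
    m[y0:y1,x0:x1]=g[y0:y1,x0:x1]>120
    n,l,st,ce=cv2.connectedComponentsWithStats(m)
    for i in range(1,n):
        if st[i,4]>30: print(st[i],ce[i].round(1),px2w(c,*ce[i],.026).round(4),px2w(c,*ce[i],.031).round(4))
i0,s0=cv2.imread("pics/scene0.png"),cv2.imread("pics/top0.png")
for im,roi in((i0,(183,280,210,316)),(s0,(195,275,222,302))):
    g=cv2.cvtColor(im,cv2.COLOR_BGR2GRAY);m=np.zeros(g.shape,np.uint8);y0,x0,y1,x1=roi
    m[y0:y1,x0:x1]=g[y0:y1,x0:x1]>120
    n,l,st,ce=cv2.connectedComponentsWithStats(m);c=a if im is i0 else b
    for i in range(1,n):
        if st[i,4]>30: print("init",st[i],ce[i].round(1),px2w(c,*ce[i],.031).round(4))
E
```

```text
time_s: 24.62
ee_pos: [0.4667, 0.1971, 0.2307]
tcp_rot: [0.002, 0.13, 0.991, 0.001]
contact_force: [1.0, 0.3, -0.1]
grip_width: 0.0602
grasp_force: 0.0
time_s: 25.25
ee_pos: [0.3356, 0.4769, 0.2295]
tcp_rot: [0.0, 0.129, 0.992, -0.0]
contact_force: [0.4, 0.1, -0.0]
grip_width: 0.0599
grasp_force: 0.0
time_s: 25.62
ee_pos: [0.3585, 0.555, 0.2288]
tcp_rot: [0.001, 0.129, 0.992, 0.001]
contact_force: [0.1, -1.3, 0.2]
grip_width: 0.06
grasp_force: 0.0
[(np.uint8(201), np.uint8(199), np.uint8(181)), (np.uint8(187), np.uint8(190), np.uint8(185)), (np.uint8(150), np.uint8(144), np.uint8(140))]
[285 168  15  11 135] [292.  173.1] [0.4967 0.2095] [0.4947 0.2042]
[248 192  16  16 198] [255.5 199.2] [0.4972 0.2067] [0.4964 0.2061]
init [289 189  17  12 162] [297.3 194.4] [0.4732 0.1273]
init [280 201  16  16 196] [287.9 208.4] [0.4733 0.1247]
```

The blank's height from the two cameras fits the seated case: they differ by +2.8 mm at z = 26 mm, against +2.6 mm at the start. The unseated case would give -1.9 mm. The arm is clear, so I'm handing in.

```bash
python3 -c "
from plant import arm, eyes, order, sense
print(order.close_job())"
```

```text
the job is handed in; nothing more can be done
None
```

I set the dish down on the pad with its three balls inside and slid the blank into the pocket, where camera measurements indicate it is seated; the job is handed in, but no verdict came back.

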